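Lift the filled capsule tray out of its station and hold it

TASK

The tray of toy capsules in the filling station is full: slide the bridge that covers one row of it all the way out to its end stop, and only then lift the tray by its handle straight up, about 10 cm off its seat. Finish while holding it there in the air over the station, steady and level, with all six capsules still standing in it and the bridge still out at its stop; do not put it down or let go. Leave the spare capsules, the loose lid and the tray of lids around the station where they are.

Things in the scene. Friction and masses are not known exactly. Their poses are not given: they have to be found in the camera images.
- station: fixed filling station: aluminium base plate 200 x 325 x 8 mm (x -100..100, y -130..195). Origin: on the bench, below the centre of the tray's seat; z up; +y is the way the bridge slides open. 7 mm high strips frame the seat. Two rails 12 mm wide, tops at z 28, run along y at x = +-88 mm, with end-stop blocks (to z 42 mm) at y = 183 mm
- bridge (a joint): travel of the bridge, an aluminium plate 192 x 60 mm (z 57 to 62 mm) on two cheeks that ride the rails. 0 = fully in, plate over one row of capsules (station y 22..82 mm), so the tray cannot be lifted; grows along station +y; 0.09 m = fully out, at its stop. Starts at 0 to 0.03; 2.5 N friction and light damping; stays where left
- bridge_grip (a point): centre of the bridge's handle: a straight black bar 84 mm long (station x), 14 mm thick (station y), 16 mm tall, on two posts 68 mm apart, 95 mm above the bench and 33 mm above the plate, at station y = 75 mm + travel. Moves with the bridge; axes as the station's
- tray: green tray in the seat, 134 x 134 mm, rim 18 mm high, walls and floor 3 mm, 3 x 3 cells at 43.7 mm pitch, about 0.22 kg, with six loose capsules of about 30 g; the middle row (y = 0) has none, only the handle's posts. Origin: centre of its underside, axes as the station's; seated, it is 8 mm above the station's origin, centred within 2 mm
- tray_grip (a point): centre of the tray's handle: a straight green bar 100 mm long (tray x), 14 mm thick (tray y), 16 mm tall, 100 mm above the tray's underside, over its centre, on two posts 92 mm apart that rise from the tray's floor. Axes as the tray's
- capsule1: open yellow capsule with a grey toy, 36 mm diameter, 36 mm tall (toy tip 44 mm), standing loose in the tray's cell at tray x = -44, y = -44 mm; origin: centre of its underside
- capsule2: open yellow capsule with a grey toy, 36 mm diameter, 36 mm tall (toy tip 44 mm), standing loose in the tray's cell at tray x = 0, y = -44 mm; origin: centre of its underside
- capsule3: open yellow capsule with a grey toy, 36 mm diameter, 36 mm tall (toy tip 44 mm), standing loose in the tray's cell at tray x = 44, y = -44 mm; origin: centre of its underside
- capsule4: open yellow capsule with a grey toy, 36 mm diameter, 36 mm tall (toy tip 44 mm), standing loose in the tray's cell at tray x = -44, y = 44 mm; origin: centre of its underside
- capsule5: open yellow capsule with a grey toy, 36 mm diameter, 36 mm tall (toy tip 44 mm), standing loose in the tray's cell at tray x = 0, y = 44 mm; origin: centre of its underside
- capsule6: open yellow capsule with a grey toy, 36 mm diameter, 36 mm tall (toy tip 44 mm), standing loose in the tray's cell at tray x = 44, y = 44 mm; origin: centre of its underside
- stray_capsule: bystander: a closed yellow capsule, 37 mm diameter, 36 mm tall, standing loose on the station's base plate beside the seat, near station y = -103 mm; origin: centre of its underside
- odd_capsule: bystander: an open yellow capsule, 37 mm diameter, 36 mm tall (toy tip 44 mm), standing loose on the bench just beyond the station's +x edge; origin: centre of its underside
- lid_tray: bystander: a second green tray 134 x 134 x 18 mm without a handle, holding lids, lying on the bench beside the station's -y end; origin: centre of its underside
- loose_lid: bystander: a yellow capsule lid, 37 mm diameter, 12 mm tall, on the bench just off the station's -x edge; origin: centre of its underside

How it is judged:
By the outcome, as a careful person would: the job done as asked, in the order asked, and still so for the second after the job is handed in, while the arm keeps its last pose, push and grip.
It also fails if it takes over 46 s, if anything falls off the work surface, if the arm or the gripper's body presses on something with over 40 N, if the wrist force passes 120 N, or if a joint passes its speed limit or range.

ROBOT

A 6-joint arm with a two-finger parallel gripper is mounted at the origin on the work surface. World frame = base frame: x ahead of the robot, y to its left, z up, the work surface at z = 0. Lengths are in m, angles in rad, forces in N, time in s.
With the tool pointing down it reaches from about 0.35 to 0.975 m from the base axis. Payload 17.4 kg.
Tool frame: the origin (TCP) lies at the centre of the arm's flange, where the gripper is bolted on; the fingertips stand 173 mm ahead of it and the grasp point (between the pads) lies 155 mm ahead of it; z points along the fingers, y is the line along which they close (so a half turn about z gives the same grasp; the last joint's range is limited). The gripper opens to 85 mm and grips with 20 to 120 N. Pads are 22 mm wide; open, the fingers measure 114 mm over their backs; the gripper's body (76 mm by 85 mm) begins 54 mm behind the grasp point. The pads swing forward as they close: fully open they stand 13 mm farther back than shut.
Start: joints at [-1.218, 0.116, 1.442, -0, 1.584, -0.038], TCP at [0.257, -0.624, 0.405] pointing down, gripper open.
Joint ranges: [-2.83, 2.83], [-0.83, 2.19], [0.07, 2.5], [-1.14, 4.28], [0.01, 3], [-2.97, 2.97]. Speed limits (rad/s): [1.89, 1.89, 2.22, 3.14, 3.14, 3.14].

INTERFACE

Orientations are given as a unit quaternion [x, y, z, w].
In Python, from cell import state, get_image, camera_model, sign_off gives the robot as it stands.
- The arm moves only by the tool apply_moves, never from a script. Its argument "plan" is text: rows parted by semicolons, each of 4 numbers parted by spaces: the shift along the tool's x, y, z in m, then the turn about the tool's z in degrees. A call has 1 to 8 rows; each row shifts and turns the commanded pose from where the row before left it, along the tool's axes as they then stand; what a row does not reach is not made up. A row lasts 1/12 s, in which the tool goes at most 41.7 mm and 7.16 degrees, less where a joint would pass 70% of its speed; a pose out of reach is approached as far as the arm can. A call is refused whole if a number of a shift passes 0.0417 or a number of a turn 7.16, either way. A call with a gripper value outside its range is refused whole. "fingers" is the gripper command: -1 is fully open, 1 is shut, values between are in proportion, set as the call begins (left out, the last holds). The fingers move at their own pace and stop on an object; "squeeze" is the grip in N (left out, the last holds). Time passes only in rows, so rows that do not move let the fingers close. It gives the time, the measured TCP pose, the force, the opening and the grip force at its end, in the units of the state.
- state(): the state, without advancing time (a new reading comes with each control period).
- get_image(name): name is "side" or "top" or "wrist"; returns the picture (420x560x3 uint8, red, green, blue); there is no depth.
- camera_model(name): a dict with "fovy" (degrees; the focal length in pixels is half the picture's height over the tangent of half this angle, whatever the lens; pixels are square), "cx", "cy" (the principal point, pixels), "R" (3x3) and "t" (3): a world point X has camera coordinates R X + t; the wrist camera has in their place "mount" (4x4, takes a point from camera to tool coordinates, whose origin is the TCP and whose axes are the flange's). Camera axes: x right, y down, z forward; pixel columns grow to the right and rows downward; lengths in m; the calibration is good to about 2 mm. The wrist camera is an equidistant fisheye: a pixel r from the principal point sees the ray r / f radians off the axis. A picture is of the moment at which its call begins: read the wrist's pose just before it. camera_model takes no time and is no camera call.
- sign_off(): hands the job in; it is judged then, once.
The state is a dict: "time": time; "joint_pos": joint angles; "joint_velocities": joint speeds; "joint_efforts": joint torques, N m; "tcp_pos": TCP position; "orientation": TCP orientation; "ft_force": force on the tool from outside, world axes, zero at the start; "ft_torque": the same for the moment, N m; "width": finger opening in m; "finger_force": force on a finger pad.
Only numpy, scipy, OpenCV 4.12 (cv2) and the standard library are available. Lean on these libraries where they do the work, as an engineer would, in place of code of your own. Each camera call takes 0.05 s, during which the arm holds its last target. There are 200 camera calls.

## Working session

There is one attempt and no reset: what is moved stays moved. The work goes in short steps, Python scripts to look and compute and a tool call to move; the robot and the scene stay as the last step left them, time stands still between calls to the robot, and variables do not carry over. Pictures are saved under pics/ and viewed, at most 10 in all, crops included, and the job is handed in when it is done.

Besides the shell and the picture viewer there is one more tool, called after "Call:" by a JSON object that holds its "op" and its "data". apply_moves: Moves the arm, as the interface text tells. Its arguments: {"type":"object","properties":{"plan":{"type":"string"},"fingers":{"type":"number"},"squeeze":{"type":"number"}},"required":["plan"]}

```bash
ls; mkdir -p pics; python3 - <<'E'
from cell import *
import cv2,numpy as np
print(state())
a=get_image("side");b=get_image("top")
cv2.imwrite("pics/a.png",a[:,:,::-1]);cv2.imwrite("pics/b.png",b[:,:,::-1])
for n in("side","top","wrist"):print(n,camera_model(n))
E
```

```text
pics
{'time': 0.0, 'joint_pos': array([-1.21779148e+00,  1.16513429e-01,  1.44228388e+00, -1.81900257e-05,
        1.58400322e+00, -3.77935787e-02]), 'joint_velocities': array([-0.0015702 , -0.00027711,  0.0006739 , -0.00061128,  0.00062269,
        0.00119174]), 'joint_efforts': array([-2.60407680e-03, -7.31996298e+01, -6.32488775e+01, -1.65790784e-04,
        6.40783182e-03,  6.10078814e-06]), 'tcp_pos': array([ 0.25712401, -0.62412369,  0.40393198]), 'orientation': array([ 9.80970081e-01,  1.94158018e-01, -1.03772618e-04, -5.95028992e-04]), 'ft_force': array([-0.09445995,  0.39302011,  0.05943911]), 'ft_torque': array([-0.00514737, -0.003093  , -0.04928279]), 'finger_force': 0.0, 'width': 0.08513507104593233}
side {'fovy': 55.4840355110406, 'cx': 282.19888727788543, 'cy': 209.188558635892, 'R': array([[ 0.95502268, -0.29599872,  0.01778859],
       [-0.17340886, -0.60614214, -0.77622231],
       [ 0.24054322,  0.73822521, -0.63020829]]), 't': array([-0.52510353,  0.12148872,  0.79586209])}
top {'fovy': 53.0520365807854, 'cx': 282.1523741235654, 'cy': 214.38402148718333, 'R': array([[-0.00230939, -0.99987488,  0.01564901],
       [-0.99832734,  0.00140123, -0.05779757],
       [ 0.05776841, -0.01575631, -0.99820566]]), 't': array([-0.10327707,  0.53592641,  0.77719335])}
wrist {'fovy': 65.70646984690485, 'cx': 274.63818491341954, 'cy': 205.9445641170763, 'mount': array([[ 6.81528290e-04, -9.60545559e-01, -2.78121851e-01,
         7.10482275e-02],
       [ 9.99999704e-01,  7.53832696e-04, -1.53035656e-04,
         5.18338274e-04],
       [ 3.56655064e-04, -2.78121664e-01,  9.60545789e-01,
         3.07416192e-02],
       [ 0.00000000e+00,  0.00000000e+00,  0.00000000e+00,
         1.00000000e+00]])}
```

View pics/a.png

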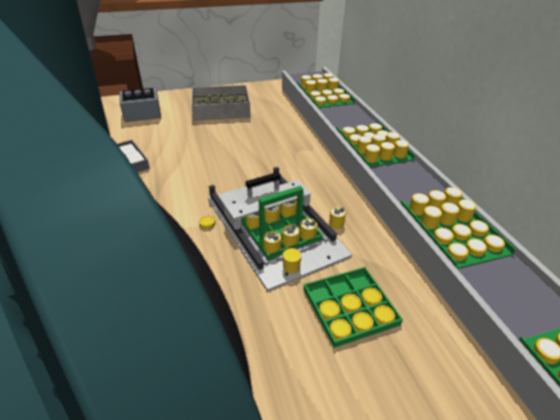

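View pics/b.png

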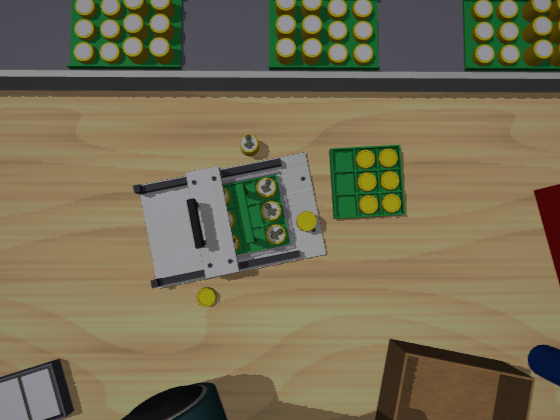

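The side view shows the station at about (285,230), with the lid tray at (352,305). In the top view the black bridge bar is at about (196,223), the tray handle at about (243,213), the stray capsule at (307,221), the odd capsule at (249,145) and the lid at (207,297). Station +y points left in the top image.

```bash
cat > h.py <<'E'
from cell import *
import cv2,numpy as np
from scipy.spatial.transform import Rotation as Ro
def ray(n,u,v,st=None):
    m=camera_model(n);f=210/np.tan(np.radians(m["fovy"])/2)
    p=np.array([(u-m["cx"])/f,(v-m["cy"])/f])
    if n=="wrist":
        r=np.hypot(*p);d=np.r_[p*np.sinc(r/np.pi)/1,np.cos(r)]
        R=Ro.from_quat(st["orientation"]).as_matrix();M=m["mount"]
        return st["tcp_pos"]+R@M[:3,3],R@M[:3,:3]@d
    return -m["R"].T@m["t"],m["R"].T@np.r_[p,1]
def onz(n,u,v,z,st=None):
    o,d=ray(n,u,v,st);return o+d*(z-o[2])/d[2]
E
python3 - <<'E'
from h import *
b=cv2.imread("pics/b.png")
g=b.max(axis=2)
def blob(m,seed):
    n,l,s,c=cv2.connectedComponentsWithStats(m.astype(np.uint8))
    k=min(range(1,n),key=lambda i:np.hypot(*(c[i]-seed))+(1000 if s[i,4]<40 else 0))
    r=cv2.minAreaRect(np.argwhere(l==k)[:,::-1].astype(np.float32));return s[k],c[k],cv2.boxPoints(r)
m=g<75; m[:195]=0;m[250:]=0;m[:,:180]=0;m[:,212:]=0
s,c,bx=blob(m,(196,223));print("bar",s,c);print(np.round([onz("top",*p,.099) for p in bx],4)); print(onz("top",*c,.099))
print("plate corners");
for p in [(307,154),(326,254)]:print(onz("top",*p,.008))
print("stop blocks")
for p in [(138,189),(156,284)]:print(onz("top",*p,.042))
cv2.imwrite("pics/c.png",cv2.resize(b[140:300,120:340],None,fx=3.6,fy=3.6,interpolation=cv2.INTER_CUBIC))
E
```

```text
bar [187 199  20  50 478] [195.39748954 223.31799163]
[[0.5562 0.0594 0.099 ]
 [0.5598 0.0403 0.099 ]
 [0.4778 0.0239 0.099 ]
 [0.4742 0.0428 0.099 ]]
[0.51610391 0.04297924 0.099     ]
plate corners
[ 0.65249852 -0.15247556  0.008     ]
[ 0.46075645 -0.18748924  0.008     ]
stop blocks
[0.58092952 0.15862992 0.042     ]
[0.40910235 0.12342553 0.042     ]
```

View pics/c.png

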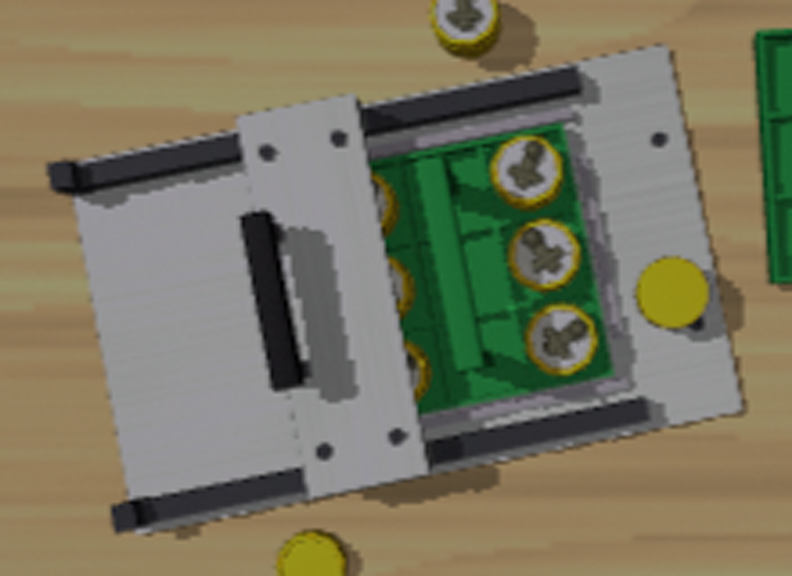

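The station yaw is about 11° and its origin is about (0.531,-0.040). The bar at (0.516,0.042) gives a travel of about 9 mm, and everything agrees with the given sizes. I'll move above the bridge bar.

Call:
{"op": "apply_moves", "data": {"plan": "0 0 0 5.7; 0 0 0 5.7; 0.021 -0.0335 0 0; 0.021 -0.0335 0 0; 0.021 -0.0335 0 0; 0.021 -0.0335 0 0; 0.021 -0.0335 0 0; 0.021 -0.0335 0 0", "fingers": -1, "squeeze": 40}}

```text
time: 0.77
tcp_pos: [0.3426, -0.401, 0.4043]
orientation: [0.995, 0.096, -0.0, -0.0]
ft_force: [0.3, -0.7, 0.9]
width: 0.0852
finger_force: 0.0
```

Call:
{"op": "apply_moves", "data": {"plan": "0.021 -0.0335 0 0; 0.021 -0.0335 0 0; 0.021 -0.0335 0 0; 0.021 -0.0335 0 0; 0.021 -0.0335 0 0; 0.021 -0.0335 0 0; 0.021 -0.0335 0 0; 0.021 -0.0335 0 0"}}

```text
time: 1.43
tcp_pos: [0.4563, -0.1057, 0.4047]
orientation: [0.995, 0.096, 0.0, 0.0]
ft_force: [0.2, -0.2, -0.2]
width: 0.0854
finger_force: 0.0
```

Call:
{"op": "apply_moves", "data": {"plan": "0.021 -0.0335 0 0; 0.021 -0.0335 0 0; 0 0 0 0; 0 0 0 0; 0 0 0 0"}}

```text
time: 1.85
tcp_pos: [0.4847, -0.0339, 0.4044]
orientation: [0.995, 0.096, -0.0, 0.0]
ft_force: [0.1, -0.8, -0.8]
width: 0.0855
finger_force: 0.0
```

```bash
python3 - <<'E'
from h import *
import pickle
s=state();a=get_image("wrist");pickle.dump(s,open("s1.pkl","wb"))
cv2.imwrite("pics/d.png",a[:,:,::-1])
print(s["tcp_pos"],Ro.from_quat(s["orientation"]).as_matrix().round(4))
E
```

```text
[ 0.48471199 -0.03389013  0.40440345] [[ 9.815e-01  1.914e-01 -6.000e-04]
 [ 1.914e-01 -9.815e-01 -1.000e-04]
 [-7.000e-04  0.000e+00 -1.000e+00]]
```

View pics/d.png

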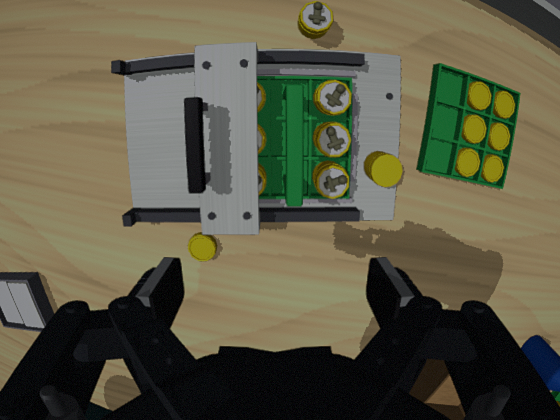

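The wrist view shows the black bar at about (194,145), the tray bar at (294,144), the lid at (203,247) and the stray capsule at (384,169), all undisturbed.

```bash
python3 - <<'E'
from h import *
import pickle
s=pickle.load(open("s1.pkl","rb"));a=cv2.imread("pics/d.png").astype(int)
R=Ro.from_quat(s["orientation"]).as_matrix()
def f(m,z,box):
    x0,x1,y0,y1=box;k=np.zeros(m.shape,np.uint8);k[y0:y1,x0:x1]=m[y0:y1,x0:x1]
    n,l,st,c=cv2.connectedComponentsWithStats(k);i=1+st[1:,4].argmax()
    r=cv2.minAreaRect(np.argwhere(l==i)[:,::-1].astype(np.float32));p=cv2.boxPoints(r)
    w=np.array([onz("wrist",*q,z,s) for q in p]);e=[w[1]-w[0],w[2]-w[1]];L=max(e,key=np.linalg.norm)
    ctr=onz("wrist",*r[0],z,s)
    print(r,ctr,"sides",[np.linalg.norm(q).round(4) for q in e],"yaw",np.degrees(np.arctan(L[1]/L[0])),"tool",R.T@(ctr-s["tcp_pos"]))
f(a.max(2)<60,.101,(178,206,90,200))
g=(a[:,:,1]>1.8*a[:,:,2])&(a[:,:,1]>80)
for x in range(276,312,3):print(x,a[150,x],end=' ')
print()
f(g,.114,(285,303,80,208))
E
```

```text
((194.5, 144.5), (95.0, 21.0), 90.0) [0.51736677 0.04183566 0.101     ] sides [np.float64(0.0184), np.float64(0.0822)] yaw 9.139271666878464 tool [ 0.04674603 -0.06807806  0.303372  ]
276 [32 69 16] 279 [33 70 20] 282 [36 75 19] 285 [42 92 20] 288 [ 52 106  26] 291 [ 53 107  27] 294 [ 48 104  25] 297 [ 52 107  28] 300 [ 52 106  30] 303 [35 75 19] 306 [ 49 101  24] 309 [ 54 109  30] 
((293.4999694824219, 143.99998474121094), (121.99998474121094, 16.999996185302734), 90.0) [ 0.53400246 -0.03996636  0.114     ] sides [np.float64(0.0134), np.float64(0.0997)] yaw 11.826505455735989 tool [0.04740646 0.01539587 0.29037257]
```

Call:
{"op": "apply_moves", "data": {"plan": "0.023 -0.0345 0 0; 0.023 -0.0345 0 0; 0 0 0.03 0; 0 0 0.03 0; 0 0 0.03 0; 0 0 0.03 0; 0 0 0.02 0; 0 0 0 0"}}

```text
time: 2.57
tcp_pos: [0.5157, 0.0412, 0.2604]
orientation: [0.996, 0.095, -0.003, -0.0]
ft_force: [-0.6, 0.5, -0.9]
width: 0.0855
finger_force: 0.0
```

```bash
python3 - <<'E'
from h import *
a=get_image("wrist");print(state()["tcp_pos"])
cv2.imwrite("pics/e.png",a[:,:,::-1])
E
```

```text
[0.51632577 0.04134101 0.26319859]
```

View pics/e.png

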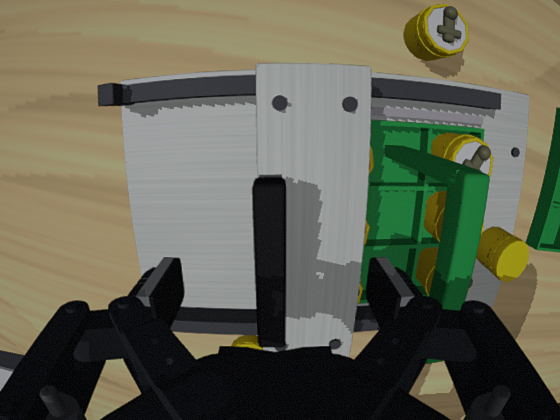

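The bar (column 270) lies between the fingers (centre about 276), and the tray handle is clear of the right finger. I'll lower and close.

Call:
{"op": "apply_moves", "data": {"plan": "0 -0.002 0.01 0; 0 0 0 0; 0 0 0 0"}}

```text
time: 2.87
tcp_pos: [0.5166, 0.0444, 0.2556]
orientation: [0.995, 0.096, 0.001, 0.0]
ft_force: [0.0, -0.1, 0.6]
width: 0.0851
finger_force: 0.0
```

Call:
{"op": "apply_moves", "data": {"plan": "0 0 0 0; 0 0 0 0; 0 0 0 0; 0 0 0 0; 0 0 0 0; 0 0 0 0; 0 0 0 0; 0 0 0 0", "fingers": 1, "squeeze": 30}}

```text
time: 3.53
tcp_pos: [0.5164, 0.0446, 0.2549]
orientation: [0.995, 0.096, 0.0, 0.0]
ft_force: [-1.3, -1.5, 3.3]
width: 0.0133
finger_force: 32.3
```

Call:
{"op": "apply_moves", "data": {"plan": "0 -0.005 0 0; 0 -0.012 0 0; 0 -0.014 0 0; 0 -0.014 0 0; 0 -0.014 0 0; 0 -0.008 0 0; 0 -0.003 0 0; 0 0 0 0"}}

```text
time: 4.2
tcp_pos: [0.5026, 0.1144, 0.2549]
orientation: [0.995, 0.096, -0.0, -0.0]
ft_force: [-7.8, 1.5, 7.6]
width: 0.0133
finger_force: 32.9
```

Call:
{"op": "apply_moves", "data": {"plan": "0 -0.002 0 0; 0 -0.002 0 0; 0 -0.002 0 0; 0 0 0 0"}}

```text
time: 4.53
tcp_pos: [0.5015, 0.1197, 0.2549]
orientation: [0.995, 0.096, -0.001, 0.0]
ft_force: [-7.4, -0.9, 7.0]
width: 0.0135
finger_force: 32.9
```

Call:
{"op": "apply_moves", "data": {"plan": "0.0005 -0.002 0 0; 0 -0.001 0 0; 0 0 0 0"}}

```text
time: 4.78
tcp_pos: [0.5014, 0.1216, 0.2549]
orientation: [0.995, 0.096, -0.001, 0.002]
ft_force: [-10.6, -19.4, 11.5]
width: 0.0132
finger_force: 33.4
```

Call:
{"op": "apply_moves", "data": {"plan": "0 -0.001 0 0; 0 -0.001 0 0; 0 0 0 0"}}

```text
time: 5.03
tcp_pos: [0.5013, 0.1224, 0.2549]
orientation: [0.995, 0.095, -0.001, 0.004]
ft_force: [-6.8, -35.2, 10.3]
width: 0.0135
finger_force: 33.9
```

The force rose to 35 N after about 79 mm of travel, so the bridge is at its stop. I'll ease off and release.

Call:
{"op": "apply_moves", "data": {"plan": "0 0.0013 0 0; 0 0 0 0"}}

```text
time: 5.2
tcp_pos: [0.5014, 0.1218, 0.2549]
orientation: [0.995, 0.095, -0.001, 0.002]
ft_force: [-10.4, -23.2, 11.6]
width: 0.0135
finger_force: 33.7
```

Call:
{"op": "apply_moves", "data": {"plan": "0 0 0 0; 0 0 0 0; 0 0 0 0; 0 0 0 0; 0 0 0 0; 0 0 0 0; 0 0 0 0; 0 0 0 0", "fingers": -1}}

```text
time: 5.87
tcp_pos: [0.5017, 0.123, 0.2547]
orientation: [0.995, 0.096, 0.0, -0.0]
ft_force: [-0.2, -0.2, -0.0]
width: 0.0853
finger_force: 0.0
```

Call:
{"op": "apply_moves", "data": {"plan": "0 0 -0.02 0; 0 0 -0.03 0; 0 0 -0.03 0; 0 0 -0.03 0; 0 0 -0.02 0; 0 0 0 0; 0 0 0 0; 0 0 0 0"}}

```text
time: 6.53
tcp_pos: [0.5016, 0.1229, 0.3838]
orientation: [0.995, 0.096, -0.0, 0.0]
ft_force: [-0.9, -0.0, -0.6]
width: 0.0857
finger_force: 0.0
```

```bash
python3 - <<'E'
from h import *
s=state();a=get_image("wrist");t=get_image("top")
print(s["tcp_pos"],s["ft_force"])
cv2.imwrite("pics/f.png",a[:,:,::-1]);cv2.imwrite("pics/f_top.png",t[:,:,::-1])
E
```

```text
[0.50159447 0.1229137  0.38380484] [-0.9400043  -0.02956381 -0.57088907]
```

View pics/f.png

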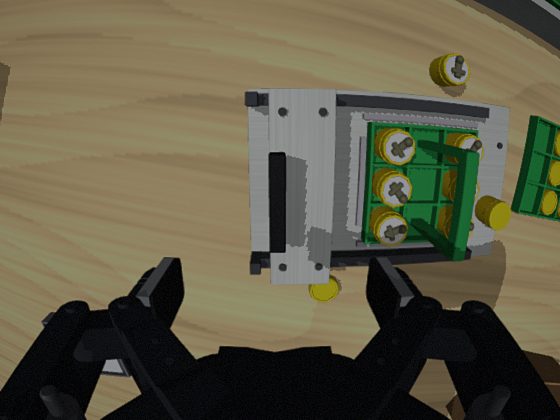

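The wrist view shows the bridge out at the end blocks (bar at column 277), all six capsules standing, and the tray handle at about (464,205). I'll move over the tray handle.

Call:
{"op": "apply_moves", "data": {"plan": "0 0.03 0 0; 0 0.036 0 0; 0 0.036 0 0; 0 0.036 0 0; 0 0.028 0 0; 0 0 0 0; 0 0 0 0; 0 0 0 0"}}

```text
time: 7.3
tcp_pos: [0.5333, -0.0398, 0.3839]
orientation: [0.995, 0.096, -0.001, -0.0]
ft_force: [0.1, 0.1, -0.1]
width: 0.0853
finger_force: 0.0
```

Call:
{"op": "apply_moves", "data": {"plan": "0 0 0.02 0; 0 0 0.025 0; 0 0 0.02 0; 0 0 0.015 0; 0 0 0 0; 0 0 0 0; 0 0 0 0"}}

```text
time: 7.88
tcp_pos: [0.5335, -0.0394, 0.3059]
orientation: [0.995, 0.096, 0.001, 0.0]
ft_force: [0.4, 0.3, -1.1]
width: 0.0851
finger_force: 0.0
```

```bash
python3 - <<'E'
from h import *
s=state();a=get_image("wrist")
print(s["tcp_pos"],s["ft_force"])
cv2.imwrite("pics/g.png",a[:,:,::-1])
E
```

```text
[ 0.53347703 -0.03941935  0.30588306] [ 0.36555226  0.32410429 -1.12410145]
```

View pics/g.png

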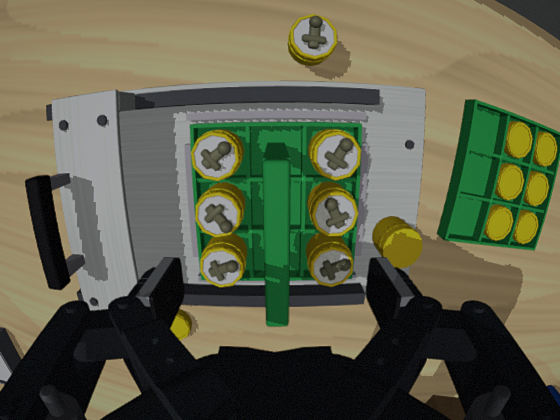

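The handle is centred between the fingers at column 277 and aligned, with six capsules standing. I'll lower and grip.

Call:
{"op": "apply_moves", "data": {"plan": "0 0 0.015 0; 0 0 0.016 0; 0 0 0.01 0; 0 0 0.002 0; 0 0 0 0; 0 0 0 0; 0 0 0 0"}}

```text
time: 8.52
tcp_pos: [0.5336, -0.0401, 0.2628]
orientation: [0.995, 0.096, 0.001, 0.0]
ft_force: [-0.2, -0.3, 0.1]
width: 0.085
finger_force: 0.0
```

Call:
{"op": "apply_moves", "data": {"plan": "0 0 0 0; 0 0 0 0; 0 0 0 0; 0 0 0 0; 0 0 0 0; 0 0 0 0; 0 0 0 0; 0 0 0 0", "fingers": 1, "squeeze": 60}}

```text
time: 9.18
tcp_pos: [0.5334, -0.0401, 0.2618]
orientation: [0.995, 0.096, 0.0, 0.0]
ft_force: [0.1, -0.4, 0.3]
width: 0.013
finger_force: 59.1
```

Call:
{"op": "apply_moves", "data": {"plan": "0 0 -0.001 0; 0 0 -0.002 0; 0 0 -0.003 0; 0 0 -0.004 0; 0 0 -0.004 0; 0 0 -0.003 0; 0 0 -0.002 0; 0 0 0 0"}}

```text
time: 9.85
tcp_pos: [0.5334, -0.04, 0.2814]
orientation: [0.995, 0.096, 0.0, 0.0]
ft_force: [0.4, -0.3, -5.4]
width: 0.0127
finger_force: 58.4
```

Call:
{"op": "apply_moves", "data": {"plan": "0 0 -0.003 0; 0 0 -0.006 0; 0 0 -0.009 0; 0 0 -0.01 0; 0 0 -0.01 0; 0 0 -0.01 0; 0 0 -0.01 0; 0 0 -0.008 0"}}

```text
time: 10.52
tcp_pos: [0.5334, -0.0401, 0.3483]
orientation: [0.995, 0.096, 0.001, 0.0]
ft_force: [0.1, 0.2, -5.1]
width: 0.0132
finger_force: 58.5
```

Call:
{"op": "apply_moves", "data": {"plan": "0 0 -0.007 0; 0 0 -0.004 0; 0 0 -0.002 0; 0 0 -0.001 0; 0 0 0 0; 0 0 0 0; 0 0 0 0; 0 0 0 0"}}

```text
time: 11.18
tcp_pos: [0.5333, -0.04, 0.3604]
orientation: [0.995, 0.096, -0.0, -0.0]
ft_force: [-0.6, -1.0, -4.2]
width: 0.0133
finger_force: 58.5
```

Call:
{"op": "apply_moves", "data": {"plan": "0 0 0 0; 0 0 0 0; 0 0 0 0; 0 0 0 0; 0 0 0 0; 0 0 0 0; 0 0 0 0; 0 0 0 0"}}

```text
time: 11.85
tcp_pos: [0.5333, -0.04, 0.3607]
orientation: [0.995, 0.096, -0.0, -0.0]
ft_force: [-0.2, -0.2, -5.2]
width: 0.0131
finger_force: 58.5
```

```bash
python3 - <<'E'
from h import *
s=state();a=get_image("wrist");t=get_image("top");d=get_image("side")
print(s["tcp_pos"],s["ft_force"],s["joint_velocities"].round(4))
c=cv2.resize(t[140:300,120:340],(550,400),interpolation=cv2.INTER_CUBIC);d=cv2.resize(d[150:310,180:280+100],(250,200))
d2=cv2.resize(a,(533,400))[:, :250]
cv2.imwrite("pics/i.png",np.hstack([c,np.vstack([d,cv2.resize(a,(250,200))])])[:,:,::-1])
cv2.imwrite("pics/h.png",a[:,:,::-1])
E
```

```text
[ 0.533323   -0.04004467  0.36071247] [-0.15935143 -0.22965664 -5.16537381] [ 0.0009 -0.0013 -0.001  -0.0002 -0.0013  0.0006]
```

View pics/h.png

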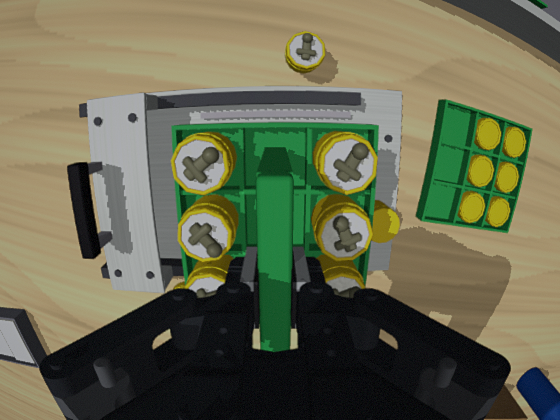

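View pics/i.png

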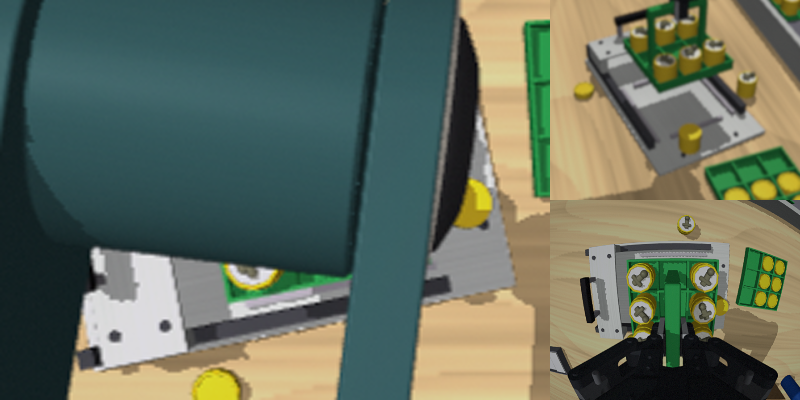

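The tray is about 99 mm up and level, with six capsules standing. The bridge is out at its stop, and the bystanders haven't moved.

```bash
python3 -c "
from cell import *
print(sign_off())"
```

```text
the job is handed in; nothing more can be done
None
```

I slid the bridge out to its stop, then lifted the tray straight up about 99 mm and handed the job in holding it there, steady and level, with all six capsules standing and the other items not touched.

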